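# Check the latching stop button of a sorting-bench conveyor

## Task

Check the conveyor's stop: with the fingertips press the big mushroom button fully in until it latches, and take the hand off it so that it is seen to stay in by itself. Then push its grip bar round clockwise (seen from above) with the fingertips until the latch lets go, and leave the button popped fully up with its bar turned back. Do not press the small flat button on the other box, and leave the loose things on the bench as they are.

Things in the scene. Friction and masses are not known exactly. Their poses are not given: they have to be found in the camera images.
- stop_head: Red mushroom head of the stop button: round disc 60 mm across and 12 mm thick (its top edge is bevelled), with a raised straight grip bar across its top, 56 mm long, 12 mm wide and 20 mm high above the disc. Origin: centre of the disc's underside, on the axis of the button. z points up along that axis, x along the bar. Disc top at z = 12 mm, bar top at z = 32 mm. It sits 20 mm clear above the lid of its box when out and moves down and turns with the button.
- stop_top (a point): Middle of the top of the grip bar, on the button's axis, 117 mm above the bench when the button is out: the place to press.
- stop_press (a joint): How far the button is pushed in, in m: 0 fully out, 0.009 at the stop. A spring pushes it out with 5 N at the start of the travel and 8 N at the end. Beyond 0.0075 a latch catches; when let go it then stays in at about 0.0075.
- stop_twist (a joint): Turn of the head in rad, clockwise seen from above: 0 at rest, 1.1 at the stop. A light spring turns it back to 0 when let go. Turned by hand beyond about 0.6 when latched (some 0.07 N m), the latch lets go and the button springs up 7.5 mm by itself (a finger jammed hard against the bar can hold it down by friction until it eases off).
- stop_station: Grey metal box fixed to the bench that carries the mushroom button in the middle of its lid: 100 x 100 x 65 mm, with a 22 mm thick black gland and conduit standing 26 mm out of its +x side. A steel collar 48 mm across and 8 mm high surrounds the stem. Origin: centre of the underside; z up; at rest the grip bar lies along its x.
- start_station: The other grey box fixed to the bench, of the same size, with one small flat push button in the middle of its lid: 28 mm across, top 22 mm above the lid. To be left alone. Origin: centre of the underside.
- start_button (a joint): How far the small flat button is pushed in, in m: 0 out, 0.006 fully in.
- tin: Loose open sheet-metal tin with small brass parts, 110 x 150 x 60 mm high. Origin: centre of the underside.
- screwdriver: Loose screwdriver lying on the bench along its x, handle towards -x.
- jar: Loose closed glass jar, 64 mm across, 90 mm high, standing. Origin: centre of the underside.
- bushing: Loose brass ring, 32 mm across, 20 mm high, 18 mm hole, standing on its flat end. Origin: centre of the underside.

How it is judged:
On the way, in this order (a step that is already met when the one before it is completed fails the run):
1. the mushroom button is pressed in past its latch (more than 7.6 mm) (value of joint stop_press above 0.0076 m), for 0.1 s.
2. nothing of the robot touches the button, and it stays latched in (more than 6 mm) (value of joint stop_press above 0.006 m and contact force between stop_head and the fingers below 0.1 N and contact force between stop_head and the arm below 0.1 N), for 0.3 s.
3. the head is turned clockwise by more than 0.25 rad while still latched in (value of joint stop_twist above 0.25 rad and value of joint stop_press above 0.006 m), for 0.02 s.
4. the latch has let go and the button has come up (less than 1 mm in) (value of joint stop_press below 0.001 m), for 0.1 s.
At the end, for the whole second after the job is handed in: The mushroom button has been latched in, let go, and released by twisting; it is now fully out (within 1 mm) with its head turned back (within 0.1 rad), the flat button is out, and every loose thing is within 20 mm of where it stood (value of joint each of stop_press, start_button below 0.001 m and value of joint stop_twist below 0.1 rad and distance of each of tin, screwdriver, jar, bushing from where it was at the start of the episode below 0.02 m); the robot touches nothing.
It fails at once if the small flat button is pressed (more than 2 mm) (value of joint start_button above 0.002 m).
It fails at once if a loose thing is moved, lifted or carried (more than 20 mm) or the jar is tipped (distance of any of tin, screwdriver, jar, bushing from where it was at the start of the episode above 0.02 m or angle between jar's own z axis and vertical above 0.3 rad).
It also fails if it takes over 42 s, if anything falls off the work surface, if the arm or the gripper's body presses on something with over 40 N, if the wrist force passes 120 N, or if a joint passes its speed limit or range.

## Robot

A 6-joint arm with a two-finger parallel gripper is mounted at the origin on the work surface. World frame = base frame: x ahead of the robot, y to its left, z up, the work surface at z = 0. Lengths are in m, angles in rad, forces in N, time in s.
With the tool pointing down it reaches from about 0.3 to 0.775 m from the base axis. Payload 14.6 kg.
Tool frame: the origin (TCP) lies midway between the tips of the shut fingers; the grasp point (between the pads) lies 19 mm behind it (ctrl.tcp_to_grasp is the distance from the TCP to the grasp point, in m); x points along the fingers, y is the direction in which the jaws open and shut, and the axes are right-handed (so a half turn about x gives the same grasp; the last joint's range is limited). The gripper opens to 94 mm and grips with 3 to 60 N. Pads are 16 mm wide; open, the fingers measure 119 mm over their backs; the gripper's body (75 mm by 177 mm) begins 78 mm behind the grasp point.
Start: joints at [-1.293, 0.3, 1.521, -0, 1.321, -0.067], TCP at [0.186, -0.518, 0.205] pointing down, gripper open.
Joint ranges: [-3.03, 3.03], [-0.79, 2.21], [0.23, 2.52], [-1.04, 4.18], [0, 3.07], [-2.55, 2.55]. Speed limits (rad/s): [2.22, 2.22, 2.57, 3.14, 3.14, 3.14].

## Interface

Orientations are given as [roll, pitch, yaw] about the fixed x, y, z axes, in that order (R = Rz(yaw) Ry(pitch) Rx(roll)).
In Python, from station import ctrl gives the robot as it stands.
- The arm moves only by the tool jog_arm, never from a script. Its argument "rows" is one flat list of numbers, 7 for each row, row after row: the shift along the world's x, y, z in m, then the turn, a rotation vector about the world's x, y, z in degrees, then the closure, from 0 (fully open) to 1 (shut). A call has 1 to 8 rows; each row shifts and turns the commanded pose from where the row before left it; what a row does not reach is not made up. A row lasts 1/12 s, in which the tool goes at most 41.7 mm and 7.16 degrees, less where a joint would pass 70% of its speed; a pose out of reach is approached as far as the arm can. A call with a gripper value outside its range is refused whole. The fingers move at their own pace and stop on an object; "squeeze" is the grip in N (left out, the last holds). Time passes only in rows, so rows that do not move let the fingers close. It gives the time, the measured TCP pose, the force and the opening at its end, in the units of the state.
- ctrl.get_obs(): the state, without advancing time (a new reading comes with each control period).
- ctrl.camera(name): name is "scene" or "top" or "wrist"; returns (picture, depth): 420x560x3 uint8, red, green, blue; 420x560 float32, m along the optical axis (not along the pixel's ray), 0 where there is no reading.
- ctrl.camera_model(name): a dict with "K" (3x3 intrinsics, pixels), "dist" ([k1, k2, p1, p2, k3] as OpenCV has them; the pictures are not rectified), "extrinsics" (4x4, takes a point from camera to world coordinates). Camera axes: x right, y down, z forward; pixel columns grow to the right and rows downward; lengths in m; the calibration is good to about 2 mm. A picture is of the moment at which its call begins: read the wrist's pose just before it. camera_model takes no time and is no camera call; for the wrist camera it gives the pose at the moment of the call.
- ctrl.hand_in(): hands the job in, once; it reports no verdict.
The state is a dict: "time_s": time; "qpos": joint angles; "joint_vel": joint speeds; "tau": joint torques, N m; "ee_pos": TCP position; "eef_rot": TCP orientation; "force": force on the tool from outside, world axes, zero at the start; "moment": the same for the moment, N m; "grip_width": finger opening in m.
Only numpy, scipy, OpenCV 4.12 (cv2) and the standard library are available. Lean on these libraries where they do the work, as an engineer would, in place of code of your own. Each camera call takes 0.05 s, during which the arm holds its last target.

## Working session

There is one attempt and no reset: what is moved stays moved. The work goes in short steps, Python scripts to look and compute and a tool call to move; the robot and the scene stay as the last step left them, time stands still between calls to the robot, and variables do not carry over. Pictures are saved under pics/ and viewed, and the job is handed in when it is done.

Besides the shell and the picture viewer there is one more tool, called after ">>>" as a command line: name --argument value ..., lists and objects as JSON in quotes. jog_arm: Moves the arm, as the interface text tells. Its arguments: {"type":"object","properties":{"rows":{"type":"array"},"squeeze":{"type":"number"}},"required":["rows"]}

```bash
mkdir -p pics; ls; python3 - <<'E'
from station import ctrl
import cv2,numpy as np
o=ctrl.get_obs();print({k:np.round(v,3).tolist() for k,v in o.items()})
for n in ["top","scene"]:
    p,d=ctrl.camera(n);m=ctrl.camera_model(n)
    cv2.imwrite(f"pics/{n}0.png",p[:,:,::-1]);np.savez(f"{n}0.npz",p=p,d=d,**m)
    print(n,m)
E
```

```text
pics
{'time_s': 0.0, 'qpos': [-1.293, 0.3, 1.522, -0.0, 1.321, -0.067], 'joint_vel': [0.001, -0.001, -0.001, -0.003, -0.001, -0.0], 'tau': [-0.002, -53.18, -35.273, 0.071, 0.024, -0.0], 'ee_pos': [0.186, -0.517, 0.205], 'eef_rot': [-1.603, 1.57, 1.883], 'force': [-0.77, 0.203, 0.04], 'moment': [0.001, 0.004, -0.039], 'grip_width': 0.094}
top {'K': array([[495.40077222,   0.        , 273.42824703],
       [  0.        , 495.40077222, 213.52490357],
       [  0.        ,   0.        ,   1.        ]]), 'dist': array([-0.0304649,  0.       ,  0.       ,  0.       ,  0.       ]), 'extrinsics': array([[-0.00873222, -0.9922101 ,  0.1242693 ,  0.41669225],
       [-0.999926  ,  0.00761161, -0.00948953,  0.00815505],
       [ 0.00846972, -0.12434297, -0.99220315,  1.38211466],
       [ 0.        ,  0.        ,  0.        ,  1.        ]])}
scene {'K': array([[447.89365552,   0.        , 277.93865292],
       [  0.        , 447.89365552, 204.79280788],
       [  0.        ,   0.        ,   1.        ]]), 'dist': array([-0.00079303,  0.        ,  0.        ,  0.        ,  0.        ]), 'extrinsics': array([[-0.65566657,  0.50987332, -0.55689366,  1.1703845 ],
       [ 0.7550325 ,  0.43764949, -0.4882508 ,  0.51463677],
       [-0.00522183, -0.74060254, -0.67192306,  0.80362277],
       [ 0.        ,  0.        ,  0.        ,  1.        ]])}
```

View pics/top0.png

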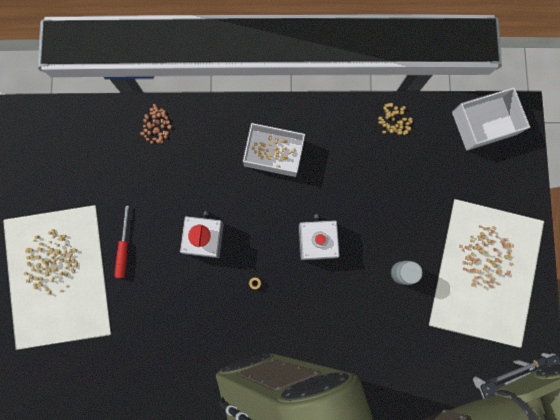

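View pics/scene0.png

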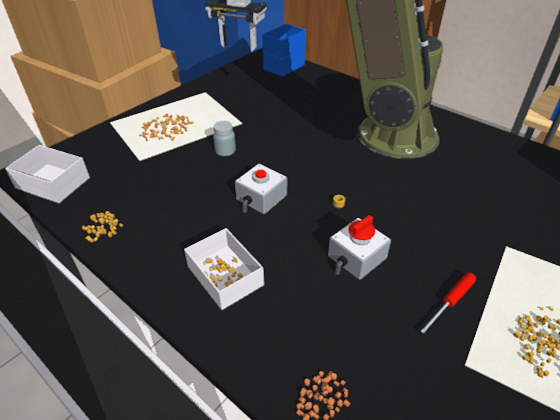

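The top view shows the mushroom button near (200,236) and the flat button near (320,240). The bushing is at (255,284), the screwdriver at (123,245), the jar at (406,272) and the tin at (274,150). Next I measure the mushroom button.

```bash
cat > h.py <<'E'
import numpy as np,cv2
def ray(m,uv,z):
    uv=np.asarray(uv,float).reshape(-1,1,2)
    n=cv2.undistortPoints(uv,m["K"],m["dist"]).reshape(-1,2)
    E=m["extrinsics"];d=np.c_[n,np.ones(len(n))]@E[:3,:3].T
    t=(z-E[2,3])/d[:,2];return E[:3,3]+d*t[:,None]
E
python3 - <<'E'
import numpy as np,cv2
from h import ray
m=dict(np.load("top0.npz"));p=m["p"];d=m["d"]
x0,y0,x1,y1=165,195,240,270
s=cv2.resize(p[y0:y1,x0:x1],None,fx=8,fy=8,interpolation=cv2.INTER_CUBIC);cv2.imwrite("pics/topz.png",s[:,:,::-1])
hsv=cv2.cvtColor(p,cv2.COLOR_RGB2HSV)
r=((hsv[...,0]<10)|(hsv[...,0]>170))&(hsv[...,1]>130)&(hsv[...,2]>50)
k=np.zeros_like(r);k[y0:y1,x0:x1]=1;r&=k.astype(bool)
c=max(cv2.findContours(r.astype(np.uint8),0,1)[0],key=cv2.contourArea)
e=cv2.fitEllipse(c);print(e,ray(m,[e[0]],.095),r.sum())
w=ray(m,np.argwhere(r)[:,::-1],.097);print("bbox",w.min(0),w.max(0),w.mean(0))
g=(hsv[...,1]<40)&(hsv[...,2]>120)&k.astype(bool)
c=max(cv2.findContours(g.astype(np.uint8),0,1)[0],key=cv2.contourArea);R=cv2.minAreaRect(c)
b=ray(m,cv2.boxPoints(R),.065);print("lid",b,b.mean(0),R)
ys,xs=np.where(r);print("depth z",np.percentile((m["extrinsics"][2,3]-d[r]*0.992),[5,50,95]))
m2=dict(np.load("scene0.npz"));p=m2["p"]
cv2.imwrite("pics/scz.png",cv2.resize(p[200:290,310:400],None,fx=6,fy=6,interpolation=cv2.INTER_CUBIC)[:,:,::-1])
# points from scene depth
hsv=cv2.cvtColor(p,cv2.COLOR_RGB2HSV)
r=((hsv[...,0]<10)|(hsv[...,0]>170))&(hsv[...,1]>130)&(hsv[...,2]>50);r[:200]=0;r[290:]=0;r[:,:310]=0;r[:,400:]=0
uv=np.argwhere(r)[:,::-1];n=cv2.undistortPoints(uv.astype(float).reshape(-1,1,2),m2["K"],m2["dist"]).reshape(-1,2)
P=np.c_[n,np.ones(len(n))]*m2["d"][r][:,None];E=m2["extrinsics"];P=P@E[:3,:3].T+E[:3,3]
print(np.percentile(P[:,2],[1,50,99]));t=P[(P[:,2]>.112)&(P[:,2]<.122)]
print("bar top",len(t),t.mean(0)); q=t[:,:2]-t[:,:2].mean(0);u=np.linalg.svd(q)[2][0];print(u,np.degrees(np.arctan2(u[1],u[0])),(q@u).min(),(q@u).max(),(q@[-u[1],u[0]]).min(),(q@[-u[1],u[0]]).max())
E
```

```text
((198.93206787109375, 235.32447814941406), (20.409399032592773, 20.83077621459961), 117.199951171875) [[0.5222039 0.1902443 0.095    ]] 363
bbox [0.49679072 0.16372952 0.097     ] [0.54904497 0.21591386 0.097     ] [0.52204927 0.18998002 0.097     ]
lid [[0.47984564 0.24540051 0.065     ]
 [0.57776598 0.23452729 0.065     ]
 [0.56475354 0.13695613 0.065     ]
 [0.46706254 0.14869134 0.065     ]] [0.52235693 0.19139382 0.065     ] ((200.09231567382812, 236.26156616210938), (36.71428298950195, 36.96234893798828), 7.125016689300537)
depth z [0.10195864 0.10854018 0.12933977]
[-0.00019933  0.09833014  0.11954595]
bar top 120 [0.52424184 0.19261108 0.11675648]
[ 0.99244083 -0.1227241 ] -7.049344186789761 -0.03045161746361249 0.027021624979754237 -0.007143239757011936 0.0056762916096312205
```

```bash
python3 -c "
import cv2,numpy as np
a=cv2.imread('pics/topz.png')[:540,:];b=cv2.imread('pics/scz.png')
a=cv2.resize(a,(390,390));b=cv2.resize(b,(390,390));cv2.imwrite('pics/both.png',np.hstack([a,b]))"
```

```text
(no output)
```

View pics/both.png

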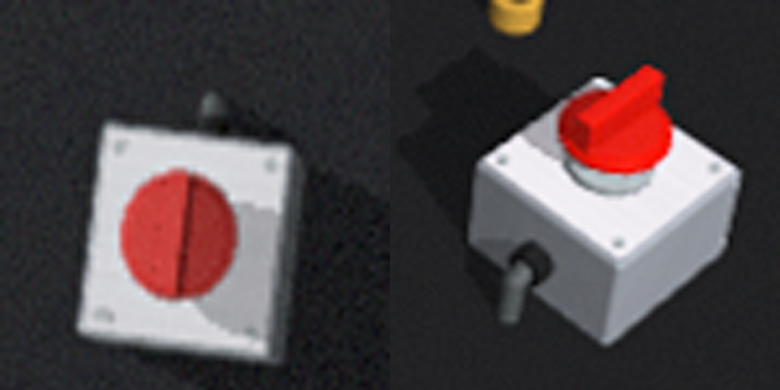

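```bash
python3 - <<'E'
from station import ctrl
import numpy as np
from scipy.spatial.transform import Rotation as R
o=ctrl.get_obs();M=R.from_euler('xyz',o["eef_rot"]).as_matrix();print(M.round(3));print(np.degrees(np.arctan2(M[1,1],M[0,1])),np.degrees(o['qpos']).round(1))
print(np.array([.5228,.191,.15])-o["ee_pos"])
E
```

```text
[[-0.     0.338 -0.941]
 [ 0.001 -0.941 -0.338]
 [-1.    -0.001 -0.   ]]
-70.24605668458075 [-74.1  17.2  87.2   0.   75.7  -3.8]
[ 0.33696292  0.70840171 -0.05493785]
```

>>> jog_arm --rows '[0.014,0.0295,0,0,0,5.2,1,0.014,0.0295,0,0,0,5.2,1,0.014,0.0295,0,0,0,5.2,1,0.014,0.0295,0,0,0,5.2,1,0.014,0.0295,0,0,0,5.2,1,0.014,0.0295,0,0,0,5.2,1,0.014,0.0295,0,0,0,5.2,1,0.014,0.0295,0,0,0,5.2,1]' --squeeze 10

```text
time_s: 0.77
ee_pos: [0.2981, -0.2801, 0.2053]
eef_rot: [-2.052, 1.571, 2.164]
force: [0.3, -0.6, -0.4]
grip_width: 0.0439
```

>>> jog_arm --rows '[0.014,0.0295,0,0,0,5.2,1,0.014,0.0295,0,0,0,5.2,1,0.014,0.0295,0,0,0,5.2,1,0.014,0.0295,0,0,0,5.2,1,0.014,0.0295,0,0,0,5.2,1,0.014,0.0295,0,0,0,5.2,1,0.014,0.0295,0,0,0,5.2,1,0.014,0.0295,0,0,0,5.2,1]'

```text
time_s: 1.43
ee_pos: [0.4102, -0.0439, 0.2054]
eef_rot: [-1.124, 1.571, -2.464]
force: [0.6, -0.7, -0.3]
grip_width: 0.0004
```

>>> jog_arm --rows '[0.014,0.0295,0,0,0,5.2,1,0.014,0.0295,0,0,0,5.2,1,0.014,0.0295,0,0,0,5.2,1,0.014,0.0295,0,0,0,5.2,1,0.014,0.0295,0,0,0,5.2,1,0.014,0.0295,0,0,0,5.2,1,0.014,0.0295,0,0,0,5.2,1,0.014,0.0295,0,0,0,5.2,1]'

```text
time_s: 2.1
ee_pos: [0.5222, 0.192, 0.2051]
eef_rot: [-2.128, 1.57, -2.742]
force: [0.3, -0.6, 0.8]
grip_width: 0.0006
```

>>> jog_arm --rows '[0,0,0,0,0,0,1,0,0,0,0,0,0,1,0,0,0,0,0,0,1]'

```text
time_s: 2.35
ee_pos: [0.5215, 0.1899, 0.205]
eef_rot: [-2.093, 1.57, -2.712]
force: [0.2, 0.2, 0.8]
grip_width: 0.0007
```

```bash
python3 - <<'E'
from station import ctrl
import numpy as np,cv2
from h import ray
from scipy.spatial.transform import Rotation as R
o=ctrl.get_obs();M=R.from_euler('xyz',o["eef_rot"]).as_matrix();print(np.degrees(np.arctan2(M[1,1],M[0,1])),np.degrees(o['qpos']).round(1),M[:,0])
m=ctrl.camera_model("wrist");p,d=ctrl.camera("wrist")
np.savez("w0.npz",p=p,d=d,**m);cv2.imwrite("pics/w0.png",p[:,:,::-1])
hsv=cv2.cvtColor(p,cv2.COLOR_RGB2HSV)
r=((hsv[...,0]<10)|(hsv[...,0]>170))&(hsv[...,1]>130)&(hsv[...,2]>50)&(d>0)
uv=np.argwhere(r)[:,::-1];n=cv2.undistortPoints(uv.astype(float).reshape(-1,1,2),m["K"],m["dist"]).reshape(-1,2)
P=np.c_[n,np.ones(len(n))]*d[r][:,None];E=m["extrinsics"];P=P@E[:3,:3].T+E[:3,3]
P=P[np.hypot(P[:,0]-.522,P[:,1]-.19)<.06]
print(len(P),np.histogram(P[:,2],bins=np.arange(.07,.14,.003)))
for lo,hi in[(.112,.122),(.09,.1)]:
    t=P[(P[:,2]>lo)&(P[:,2]<hi)];print(len(t),t.min(0),t.max(0),(t.min(0)+t.max(0))/2,np.median(t,0))
    q=t[:,:2].astype(np.float32);print(cv2.minAreaRect(q*1000))
E
```

```text
54.49613417997067 [ 16.2  17.9  86.3  -0.   75.9 -38.3] [-9.54233128e-04 -4.36841567e-04 -9.99999449e-01]
3451 (array([   0,    0,    0,    0,    0,    0,    0,   23,  586, 1692,   36,
         36,   33,   34,   31,  443,  537,    0,    0,    0,    0,    0,
          0]), array([0.07 , 0.073, 0.076, 0.079, 0.082, 0.085, 0.088, 0.091, 0.094,
       0.097, 0.1  , 0.103, 0.106, 0.109, 0.112, 0.115, 0.118, 0.121,
       0.124, 0.127, 0.13 , 0.133, 0.136, 0.139]))
1011 [0.49435533 0.18267534 0.11215684] [0.54919699 0.19948699 0.1204338 ] [0.52177616 0.19108116 0.11629532] [0.5202467  0.19117641 0.11806785]
((521.8414916992188, 190.56735229492188), (12.092223167419434, 55.010921478271484), 82.94393157958984)
2301 [0.49330464 0.16198788 0.09290455] [0.54994736 0.21955536 0.0999609 ] [0.521626   0.19077162 0.09643272] [0.52016152 0.19867076 0.0979585 ]
((521.6909790039062, 190.74658203125), (56.370872497558594, 56.6868896484375), 55.251197814941406)
```

View pics/w0.png

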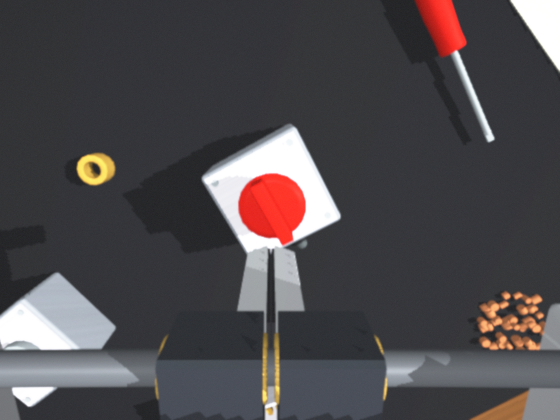

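The wrist view shows the red head at (272,205) with its bar. The bar centre comes out at (0.5218, 0.1907) with yaw −7°, and the TCP is within 1 mm of it. I'm going down now.

>>> jog_arm --rows '[0,0.001,-0.02,0,0,0,1,0,0,-0.025,0,0,0,1,0,0,-0.02,0,0,0,1,0,0,-0.013,0,0,0,1,0,0,-0.005,0,0,0,1,0,0,0,0,0,0,1,0,0,0,0,0,0,1]'

```text
time_s: 2.98
ee_pos: [0.5222, 0.1909, 0.1233]
eef_rot: [0.89, 1.57, 0.27]
force: [-0.6, -0.9, -0.7]
grip_width: 0.0007
```

>>> jog_arm --rows '[0,0,-0.0025,0,0,0,1,0,0,-0.0025,0,0,0,1,0,0,-0.0025,0,0,0,1,0,0,-0.0025,0,0,0,1,0,0,-0.001,0,0,0,1,0,0,0,0,0,0,1]'

```text
time_s: 3.48
ee_pos: [0.5224, 0.1915, 0.1122]
eef_rot: [0.886, 1.569, 0.267]
force: [-0.1, -0.2, 5.7]
grip_width: 0.0004
```

>>> jog_arm --rows '[0,0,-0.002,0,0,0,1,0,0,-0.0015,0,0,0,1,0,0,-0.001,0,0,0,1,0,0,0,0,0,0,1,0,0,0,0,0,0,1]'

```text
time_s: 3.9
ee_pos: [0.5226, 0.1916, 0.1082]
eef_rot: [0.871, 1.568, 0.253]
force: [-0.6, -0.1, 9.7]
grip_width: 0.0004
```

>>> jog_arm --rows '[0,0,-0.001,0,0,0,1,0,0,-0.001,0,0,0,1,0,0,0,0,0,0,1,0,0,0,0,0,0,1]'

```text
time_s: 4.23
ee_pos: [0.5235, 0.1918, 0.108]
eef_rot: [0.889, 1.565, 0.27]
force: [-2.9, -1.6, 23.5]
grip_width: -0.0
```

The force rose to 23.5 N with no further travel, so the button is at its stop. Now I lift off.

>>> jog_arm --rows '[0,0,0.004,0,0,0,1,0,0,0.02,0,0,0,1,0,0,0.03,0,0,0,0.8,0,0,0.03,0,0,0,0.6,0,0,0.012,0,0,0,0.574,0,0,0,0,0,0,0.574,0,0,0,0,0,0,0.574,0,0,0,0,0,0,0.574]'

```text
time_s: 4.9
ee_pos: [0.5214, 0.1912, 0.1995]
eef_rot: [-2.228, 1.569, -2.847]
force: [0.8, 0.9, -0.2]
grip_width: 0.0369
```

```bash
cat > w.py <<'E'
from station import ctrl
import numpy as np,cv2,sys
from scipy.spatial.transform import Rotation as R
o=ctrl.get_obs();M=R.from_euler('xyz',o["eef_rot"]).as_matrix();print(o['ee_pos'],np.degrees(np.arctan2(M[1,1],M[0,1])),np.degrees(o['qpos']).round(1),M[:,0].round(4),o['grip_width'])
m=ctrl.camera_model("wrist");p,d=ctrl.camera("wrist")
cv2.imwrite(f"pics/{sys.argv[1]}.png",p[:,:,::-1])
hsv=cv2.cvtColor(p,cv2.COLOR_RGB2HSV)
r=((hsv[...,0]<10)|(hsv[...,0]>170))&(hsv[...,1]>130)&(hsv[...,2]>50)&(d>0)
uv=np.argwhere(r)[:,::-1];n=cv2.undistortPoints(uv.astype(float).reshape(-1,1,2),m["K"],m["dist"]).reshape(-1,2)
P=np.c_[n,np.ones(len(n))]*d[r][:,None];E=m["extrinsics"];P=P@E[:3,:3].T+E[:3,3]
P=P[np.hypot(P[:,0]-.522,P[:,1]-.19)<.06]
z=P[:,2];h=np.histogram(z,bins=np.arange(.08,.125,.002));print(h[0],h[1].round(3))
t=P[z>np.percentile(z,99)-.004];print(len(t),np.median(t,0),cv2.minAreaRect((t[:,:2]*1000).astype(np.float32)))
E
python3 w.py w1
```

```text
[0.52142489 0.1912123  0.19948034] 54.5524503310648 [ 16.4  18.2  86.6  -0.   75.3 -38.2] [-1.9e-03 -6.0e-04 -1.0e+00] 0.03689854069174297
[   0    0    8  179  498 1469  146   21   24   21   18   26   21   25
  125  749   73    0    0    0    0    0] [0.08  0.082 0.084 0.086 0.088 0.09  0.092 0.094 0.096 0.098 0.1   0.102
 0.104 0.106 0.108 0.11  0.112 0.114 0.116 0.118 0.12  0.122 0.124]
942 [0.52031589 0.19104916 0.11092006] ((521.6232299804688, 190.68490600585938), (12.087346076965332, 54.47388458251953), 83.06946563720703)
```

View pics/w1.png

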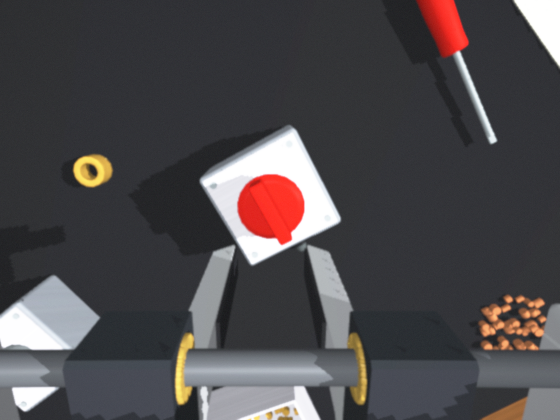

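The head is down about 7.5 mm (bar top now at about 0.110 m) and nothing touches it, so it is latched. The fingers are open 37–40 mm, so I straddle the bar next.

>>> jog_arm --rows '[0,0,-0.02,0,0,0,0.574,0,0,-0.025,0,0,0,0.574,0,0,-0.025,0,0,0,0.574,0,0,-0.018,0,0,0,0.574,0,0,-0.008,0,0,0,0.574,0,0,-0.002,0,0,0,0.574,0,0,0,0,0,0,0.574]'

```text
time_s: 5.53
ee_pos: [0.5218, 0.1914, 0.1027]
eef_rot: [-2.228, 1.57, -2.846]
force: [1.0, -0.0, -0.2]
grip_width: 0.0399
```

>>> jog_arm --rows '[0,0,0,0,0,-4,0.574,0,0,0,0,0,-4,0.574,0,0,0,0,0,-4,0.574,0,0,0,0,0,-2,0.574]'

```text
time_s: 5.87
ee_pos: [0.5225, 0.1916, 0.1044]
eef_rot: [1.145, 1.569, 0.278]
force: [0.5, -0.7, 0.0]
grip_width: 0.04
```

>>> jog_arm --rows '[0,0,-0.0025,0,0,-3,0.574,0,0,0,0,0,-4,0.574,0,0,0,0,0,-4,0.574,0,0,0,0,0,-4,0.574]'

```text
time_s: 6.2
ee_pos: [0.5225, 0.1914, 0.1017]
eef_rot: [1.292, 1.569, 0.164]
force: [-0.8, 0.0, -1.9]
grip_width: 0.0401
```

```bash
cat > s.py <<'E'
from station import ctrl
import numpy as np
from scipy.spatial.transform import Rotation as R
o=ctrl.get_obs();M=R.from_euler('xyz',o["eef_rot"]).as_matrix();print(o['ee_pos'],"jaw",np.degrees(np.arctan2(M[1,1],M[0,1])),o['force'],o['moment'],M[:,0].round(4))
E
python3 s.py
```

```text
[0.52245539 0.19143699 0.10174394] jaw 25.361475310167496 [-0.78759567  0.0134297  -1.89375012] [-0.1979733  -0.12803858 -0.00661092] [ 1.8e-03  3.0e-04 -1.0e+00]
```

>>> jog_arm --rows '[0,0,0,0,0,-4,0.574,0,0,0,0,0,-4,0.574,0,0,0,0,0,-4,0.574,0,0,0,0,0,-4,0.574]'

```text
time_s: 6.53
ee_pos: [0.5223, 0.1913, 0.1017]
eef_rot: [1.461, 1.569, 0.054]
force: [-0.7, -0.0, -0.8]
grip_width: 0.0399
```

```bash
python3 s.py; python3 - <<'E'
from station import ctrl
import cv2
p,d=ctrl.camera("scene");cv2.imwrite("pics/s1.png",cv2.resize(p[170:290,290:420],None,fx=5,fy=5,interpolation=cv2.INTER_CUBIC)[:,:,::-1][:600,:])
E
```

```text
[0.52232857 0.19133357 0.10169236] jaw 9.36513141592808 [-0.69740162 -0.00580811 -0.80987443] [-0.17981429  0.02650811  0.04203577] [ 1.4e-03  1.0e-04 -1.0e+00]
```

View pics/s1.png

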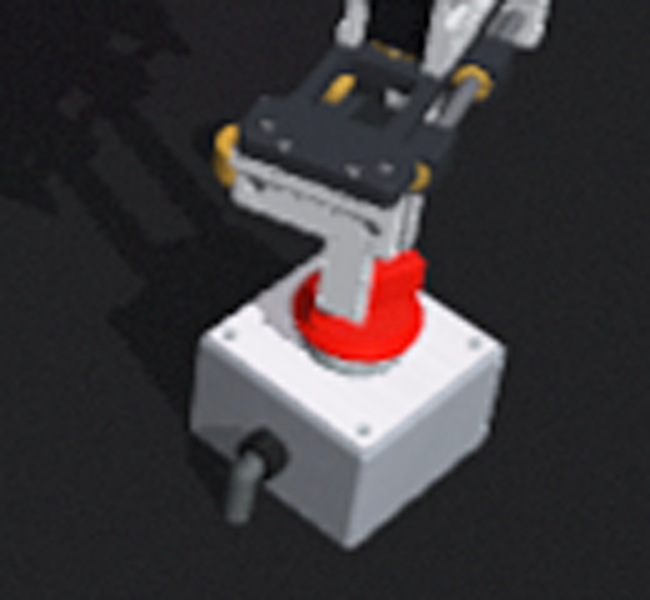

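The bar at (400,285) is turned clockwise by the fingers and is still low. I keep turning.

>>> jog_arm --rows '[0,0,0,0,0,-4,0.574,0,0,0,0,0,-4,0.574,0,0,0,0,0,-4,0.574,0,0,0,0,0,-4,0.574]'

```text
time_s: 6.92
ee_pos: [0.5223, 0.1914, 0.1017]
eef_rot: [1.857, 1.569, 0.172]
force: [-1.6, -1.9, 2.3]
grip_width: 0.0399
```

```bash
python3 s.py; python3 - <<'E'
from station import ctrl
import cv2
p,d=ctrl.camera("scene");cv2.imwrite("pics/s2.png",cv2.resize(p[170:290,290:420],None,fx=5,fy=5,interpolation=cv2.INTER_CUBIC)[:,:,::-1][:600,:])
E
```

```text
[0.5222784  0.19140578 0.10167339] jaw -6.5352353441848905 [-1.60836027 -1.88629215  2.27024443] [-0.31840072  0.27683916  0.0854129 ] [ 1.3e-03  2.0e-04 -1.0e+00]
```

View pics/s2.png

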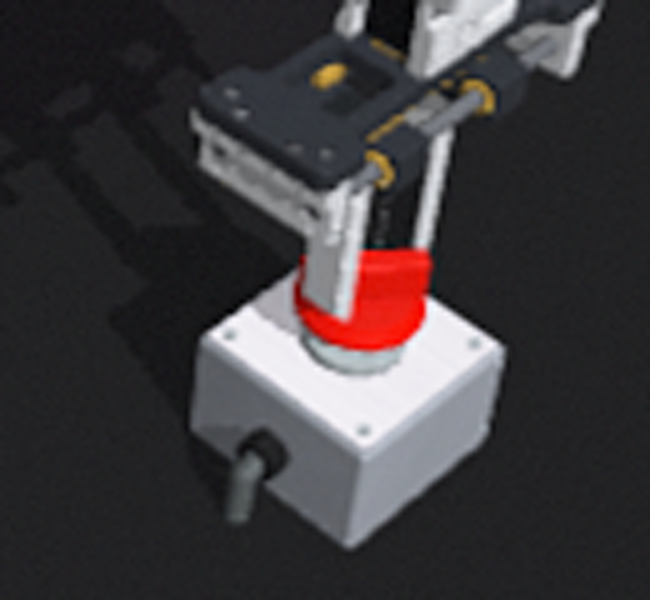

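More of the collar shows under the head at (355,360), and Fz is +2.3 N, so the button has popped up. I turn back so that the bar can follow, then lift.

>>> jog_arm --rows '[0,0,0,0,0,5,0.574,0,0,0,0,0,7,0.574,0,0,0,0,0,7,0.574,0,0,0,0,0,7,0.574,0,0,0,0,0,7,0.574,0,0,0,0,0,7,0.574,0,0,0,0,0,7,0.574,0,0,0,0,0,7,0.574]'

```text
time_s: 7.63
ee_pos: [0.5223, 0.1916, 0.1014]
eef_rot: [1.072, 1.569, 0.34]
force: [-0.1, 0.3, -0.1]
grip_width: 0.0403
```

>>> jog_arm --rows '[0,0,0,0,0,5,0.574,0,0,0,0,0,2,0.574,0,0,0.003,0,0,0,0.574,0,0,0.01,0,0,0,0.574,0,0,0.02,0,0,0,0.574,0,0,0.03,0,0,0,0.574,0,0,0.03,0,0,0,0.574,0,0,0.005,0,0,0,0.574]'

```text
time_s: 8.3
ee_pos: [0.5235, 0.1919, 0.2049]
eef_rot: [0.911, 1.563, 0.292]
force: [0.2, 0.9, 0.9]
grip_width: 0.0402
```

>>> jog_arm --rows '[0,0,0,0,0,0,0.574,0,0,0,0,0,0,0.574,0,0,0,0,0,0,0.574,0,0,0,0,0,0,0.574]'

```text
time_s: 8.63
ee_pos: [0.5215, 0.1913, 0.1973]
eef_rot: [-2.232, 1.569, -2.851]
force: [-0.1, -0.1, -0.3]
grip_width: 0.04
```

```bash
python3 w.py w2; python3 - <<'E'
from station import ctrl
import cv2
p,d=ctrl.camera("top");cv2.imwrite("pics/top2.png",p[:,:,::-1])
E
```

```text
[0.52146659 0.19125171 0.19726587] 54.55079260817656 [ 16.4  18.3  86.8  -0.   75.  -38.2] [-2.e-03 -6.e-04 -1.e+00] 0.040032862697439865
[   0    0    0    0    0    0   31  334  917 1114   39   23   21   27
   27   24   25   32  409  596    4    0] [0.08  0.082 0.084 0.086 0.088 0.09  0.092 0.094 0.096 0.098 0.1   0.102
 0.104 0.106 0.108 0.11  0.112 0.114 0.116 0.118 0.12  0.122 0.124]
1019 [0.52057479 0.19103091 0.11818183] ((522.1477661132812, 190.59255981445312), (12.201411247253418, 54.97740173339844), 83.16836547851562)
```

View pics/w2.png

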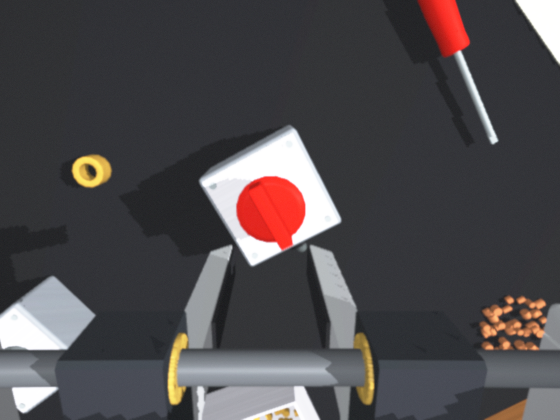

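View pics/top2.png

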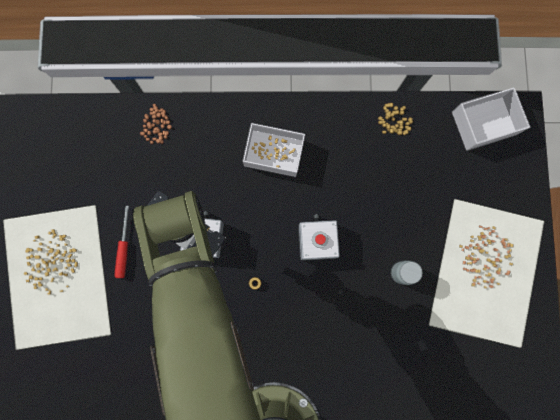

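The bar top is back at 0.118 m, the same as at the start. The bar is at its rest angle (83.2° in the image fit, 82.9° before). The loose things haven't moved in the top view, and the hand is clear. I'm handing in.

```bash
python3 -c "
from station import ctrl
print(ctrl.hand_in())"
```

```text
the job is handed in; nothing more can be done
None
```

I ran the stop test and handed it in at about 8.7 s of the 42 s allowed; the hand-in gave no verdict.

- **Press and latch:** I pressed the mushroom button to its stop with the shut fingertips, where the force rose to 23.5 N with no further travel. With the hand lifted about 90 mm clear, the wrist camera showed the bar top still down about 7.5 mm, so it stayed latched by itself.
- **Release:** With the fingers either side of the bar, I turned it clockwise until the latch let go. I then turned the fingers back and lifted clear.
- **Last checks:** The bar top measured 0.118 m, as it was before the press, and the bar angle was within 0.3° of its starting angle. In the top view the loose things and the flat button looked unchanged, which I judged by eye rather than measured. The tool force was near zero with the hand about 80 mm above the button.

No check failed. The measured tool height varied by 1–2 mm during the twist, so I lowered the fingers 2.5 mm partway through to keep enough hold on the bar.

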